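# Sort hollow from solid bars by tipping them on the heft rack

## Robot

A 6-joint arm with a two-finger parallel gripper is mounted at the origin on the work surface. World frame = base frame: x ahead of the robot, y to its left, z up, the work surface at z = 0. Lengths are in mm, angles in rad, forces in N, time in s.
With the tool pointing down it reaches from about 275 to 1000 mm from the base axis. Payload 8.4 kg.
Tool frame: the origin (TCP) lies midway between the tips of the shut fingers; the grasp point (between the pads) lies 19 mm behind it; z points along the fingers, x is the direction in which the jaws open and shut, and the axes are right-handed (so a half turn about z gives the same grasp; the last joint's range is limited). The gripper opens to 85 mm and grips with 20 to 120 N. Pads are 22 mm wide; open, the fingers measure 114 mm over their backs; the gripper's body (76 mm by 85 mm) begins 54 mm behind the grasp point. The pads swing forward as they close: fully open they stand 13 mm farther back than shut.
Start: joints at [-1.302, 0.353, 1.633, -0, 1.155, -0.002], TCP at [167.187, -602.226, 231.281] pointing down, gripper open.
Joint ranges: [-2.63, 2.63], [-0.92, 2.1], [0.06, 2.66], [-1.3, 4.44], [0, 2.69], [-3.02, 3.02]. Speed limits (rad/s): [2.22, 2.22, 2.79, 3.14, 3.14, 3.14].

## Interface

Orientations are given as [roll, pitch, yaw] about the fixed x, y, z axes, in that order (R = Rz(yaw) Ry(pitch) Rx(roll)).
In Python, from rig import sense, grab_frame, camera_model, job gives the robot as it stands.
- The arm moves only by the tool arm_command, never from a script. Its argument "plan" is a list of rows, each an object with "translation": the shift along the tool's x, y, z in cm, a list of three; "twist": the turn about the tool's z in rad; "gripper": the opening, from 0 (shut) to 1 (fully open). A call has exactly 5 rows; each row is the pose to reach, as a shift and turn from the pose measured when the call began, along the tool's axes at that moment; what a row does not reach only later rows make up. A row lasts 1/12 s, in which the tool goes at most 41.7 mm and 7.16 degrees, less where a joint would pass 70% of its speed; a pose out of reach is approached as far as the arm can. A call with a gripper value outside its range is refused whole. The fingers move at their own pace and stop on an object; "squeeze" is the grip in N (left out, the last holds). Time passes only in rows, so rows that repeat a pose let the fingers close, or fill a call up. It gives the time, the measured TCP pose, the force and the opening at its end, in the units of the state.
- sense(): the state, without advancing time (a new reading comes with each control period).
- grab_frame(name): name is "side" or "top"; returns the picture (420x560x3 uint8, blue, green, red); there is no depth.
- camera_model(name): a dict with "fx", "fy", "cx", "cy" (pixels), "pose" (4x4, takes a point from camera to world coordinates). Camera axes: x right, y down, z forward; pixel columns grow to the right and rows downward; lengths in mm; the calibration is good to about 2 mm. A picture is of the moment at which its call begins. camera_model takes no time and is no camera call.
- job.sign_off(): hands the job in, once; it reports no verdict.
The state is a dict: "clock": time; "qpos": joint angles; "qvel": joint speeds; "joint_efforts": joint torques, N m; "eef_pos": TCP position; "tcp_rot": TCP orientation; "contact_force": force on the tool from outside, world axes, zero at the start; "wrist_torque": the same for the moment, N m; "opening": opening from 0.0 (shut) to 1.0 (fully open).
Only numpy, scipy, OpenCV 4.12 (cv2) and the standard library are available. Lean on these libraries where they do the work, as an engineer would, in place of code of your own. Each camera call takes 0.05 s, during which the arm holds its last target.

## Task

The three bars on the rack look the same, but some are hollow tubes and the others are solid: press down on their overhanging ends to feel how hard each is to lift. Then slide every hollow bar off the rest plate into the blue tray and every solid one into the orange tray, each lying flat in its tray. Do not throw or drop the bars, and do not disturb the other things on the bench.

Things in the scene. Friction and masses are not known exactly. Their poses are not given: they have to be found in the camera images.
- rack: Fixed grey rack, 264 mm (x) by 424 mm (y). Origin: centre of its underside, on the table. Along its x axis runs a raised aluminium rest plate, 250 mm long, 40 mm wide (y -20 to +20 mm), top 18 mm above the table. The bars lie on it along y, near x = -80, 0 and +80 mm, in changing order. A tray lies on either side; stop walls with inner faces at y = -203 and +203 mm, 40 mm high, close their far sides.
- blue_tray: Fixed blue plastic tray for the hollow bars, on the rack's +y or -y side (this changes). 250 mm along x, 180 mm along y, floor 4 mm thick, its top 10 mm above the table; 24 mm high walls at its two x ends only, open to the rest plate. Origin: centre of its underside, 113 mm from the rack's middle line. Axes as the rack's.
- orange_tray: Fixed orange plastic tray for the solid bars, on the rack's +y or -y side (this changes). 250 mm along x, 180 mm along y, floor 4 mm thick, its top 10 mm above the table; 24 mm high walls at its two x ends only, open to the rest plate. Origin: centre of its underside, 113 mm from the rack's middle line. Axes as the rack's.
- bar_a: One of three look-alike flat steel bars, 150 mm long, 40 mm wide, 20 mm high, two dark bands and a dark dot on top. Origin: centre of the underside; y along its length, z up. Any of the three may be a closed hollow tube, about 0.30 kg, or solid, about 0.93 kg (within 8 %), mass centre in the middle; at least one of each kind. Nothing outside tells.
- bar_b: Outwardly the same as bar_a, same size and origin. Each bar starts across the rest plate, centred on it within 2 mm, so both ends overhang it by about 55 mm. Pressing one end down a few mm tips the bar about the plate's edge and, near the very end, takes 1 to 2.3 N if hollow, 3 to 8 N if solid. Let go, it falls back level.
- bar_c: Outwardly the same as bar_a, same size and origin. A bar slides when pushed on its end face (friction 0.3 to 1 of its weight) or can be gripped across its 40 mm width. Pushed along its length it noses down onto the tray floor, 8 mm below the plate, and drops flat once its rear end is past the plate's edge, with 33 mm of play before the stop wall.
- pin_plate: Bystander: loose steel plate 90 x 90 x 18 mm with two 22 mm pins on top. Origin: centre of the underside.
- bracket_stand: Bystander: ivory bracket with four round sockets on a thin rod and a round 84 mm foot, 261 mm tall. Origin: centre of the underside.
- tweezers: Bystander: loose steel tweezers, 140 mm long along their x, 5 mm thick. Origin: near the middle of the underside.
There are look-alikes about, which are no part of the job. Leave any yellow look-alike of the bar_c alone. Leave any green look-alike of the bar_b alone.

How it is judged:
By the outcome, as a careful person would: the job done as asked, in the order asked, and still so for the second after the job is handed in, with the robot touching nothing.
It also fails if it takes over 58 s, if anything falls off the work surface, if the arm or the gripper's body presses on something with over 40 N, if the wrist force passes 120 N, or if a joint passes its speed limit or range.

## Working session

There is one attempt and no reset: what is moved stays moved. The work goes in short steps, Python scripts to look and compute and a tool call to move; the robot and the scene stay as the last step left them, time stands still between calls to the robot, and variables do not carry over. Pictures are saved under pics/ and viewed, and the job is handed in when it is done.

Besides the shell and the picture viewer there is one more tool, called after "Request:" by a JSON object that holds its "name" and its "arguments", one argument or row to a line. arm_command: Moves the arm, as the interface text tells. Its arguments: {"type":"object","properties":{"plan":{"type":"array","items":{"type":"object","properties":{"translation":{"type":"array","items":{"type":"number"}},"twist":{"type":"number"},"gripper":{"type":"number"}}}},"squeeze":{"type":"number"}},"required":["plan"]}

```bash
mkdir -p pics; ls
python3 - <<'E'
from rig import sense, grab_frame, camera_model
import cv2,numpy as np
np.set_printoptions(precision=3,suppress=True)
for n in("side","top"):
    cv2.imwrite(f"pics/{n}0.png",grab_frame(n)); c=camera_model(n); print(n,c["fx"],c["fy"],c["cx"],c["cy"]);print(np.array(c["pose"]))
print(sense())
E
```

```text
pics
side 483.8225519245124 483.8225519245124 274.13134076270256 212.3356186776633
[[  -0.73    -0.458    0.507 -163.992]
 [  -0.683    0.476   -0.554  791.614]
 [   0.012   -0.751   -0.66   950.72 ]
 [   0.       0.       0.       1.   ]]
top 490.00898908762065 490.00898908762065 275.99988142021937 207.32137613480967
[[  -0.007   -0.993    0.118  359.436]
 [  -1.       0.009    0.02    19.351]
 [  -0.021   -0.118   -0.993 1593.396]
 [   0.       0.       0.       1.   ]]
{'clock': 0.1, 'qpos': array([-1.302,  0.354,  1.634,  0.   ,  1.155, -0.002]), 'qvel': array([ 0.001, -0.002, -0.004,  0.001, -0.001,  0.001]), 'joint_efforts': array([ -0.   , -60.636, -34.282,   0.   ,   0.004,   0.   ]), 'eef_pos': array([ 167.09, -601.81,  230.64]), 'tcp_rot': array([-3.142,  0.001, -1.3  ]), 'contact_force': array([ 0.302,  0.066, -0.306]), 'wrist_torque': array([ 0.016, -0.025, -0.07 ]), 'opening': 0.9973539370996752}
```

View pics/side0.png

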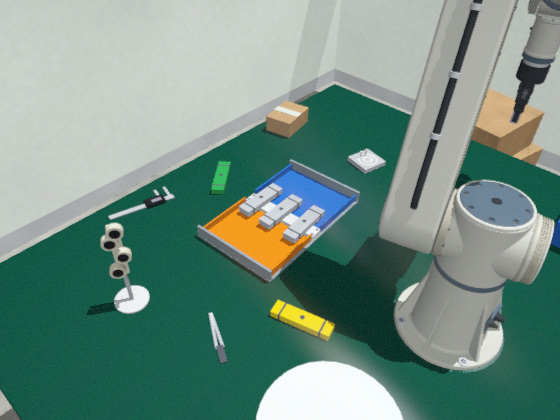

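View pics/top0.png

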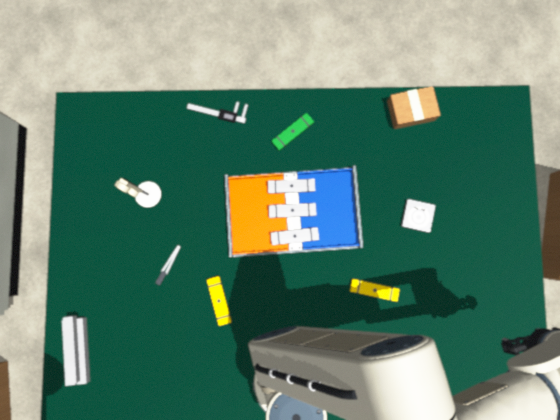

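The top view shows three grey bars on the rack at (292,186), (292,210) and (295,236). The orange tray is on the left (+y) and the blue one on the right (-y). Things that could be mistaken for a bar are the green one at (293,131), the yellow ones at (219,301) and (375,291), and a grey rail at (75,350). By the description I want the three grey ones on the rack. Next is a close crop with measurements.

```bash
cat > h.py <<'E'
import cv2,numpy as np
from rig import sense, grab_frame, camera_model
np.set_printoptions(precision=2,suppress=True)
def cast(n,uv,z):
    c=camera_model(n);P=np.array(c["pose"]);uv=np.atleast_2d(uv).astype(float)
    d=np.c_[(uv[:,0]-c["cx"])/c["fx"],(uv[:,1]-c["cy"])/c["fy"],np.ones(len(uv))]@P[:3,:3].T
    o=P[:3,3];return o+d*((z-o[2])/d[:,2])[:,None]
def proj(n,X):
    c=camera_model(n);P=np.array(c["pose"]);q=(np.atleast_2d(X)-P[:3,3])@P[:3,:3]
    return np.c_[q[:,0]/q[:,2]*c["fx"]+c["cx"],q[:,1]/q[:,2]*c["fy"]+c["cy"]]
E
python3 - <<'E'
from h import *
im=cv2.imread("pics/top0.png");cr=im[155:265,215:375]
cv2.imwrite("pics/crop0.png",cv2.resize(cr,None,fx=5,fy=5,interpolation=cv2.INTER_CUBIC))
im2=cv2.imread("pics/side0.png");cr=im2[155:280,190:370]
cv2.imwrite("pics/crop1.png",cv2.resize(cr,None,fx=4.4,fy=4.4,interpolation=cv2.INTER_CUBIC))
hsv=cv2.cvtColor(im,cv2.COLOR_BGR2HSV)
for nm,lo,hi in(("or",(8,150,150),(20,255,255)),("bl",(105,150,60),(125,255,255))):
    m=cv2.inRange(hsv,lo,hi)
    cs,_=cv2.findContours(m,0,2)
    for c in cs:
        if cv2.contourArea(c)>500:
            r=cv2.minAreaRect(c);b=cv2.boxPoints(r);print(nm,r);print(cast("top",b,10))
E
```

```text
or ((257.5390319824219, 213.5662841796875), (77.50554656982422, 55.076072692871094), 86.05481719970703)
[[650.78 210.47  10.  ]
 [661.44  29.82  10.  ]
 [408.45  14.8   10.  ]
 [397.62 192.03  10.  ]]
bl ((327.7425231933594, 208.46282958984375), (77.42132568359375, 55.145050048828125), 85.68397521972656)
[[ 664.48  -19.37   10.  ]
 [ 676.3  -199.52   10.  ]
 [ 423.84 -211.79   10.  ]
 [ 411.9   -35.05   10.  ]]
```

View pics/crop0.png

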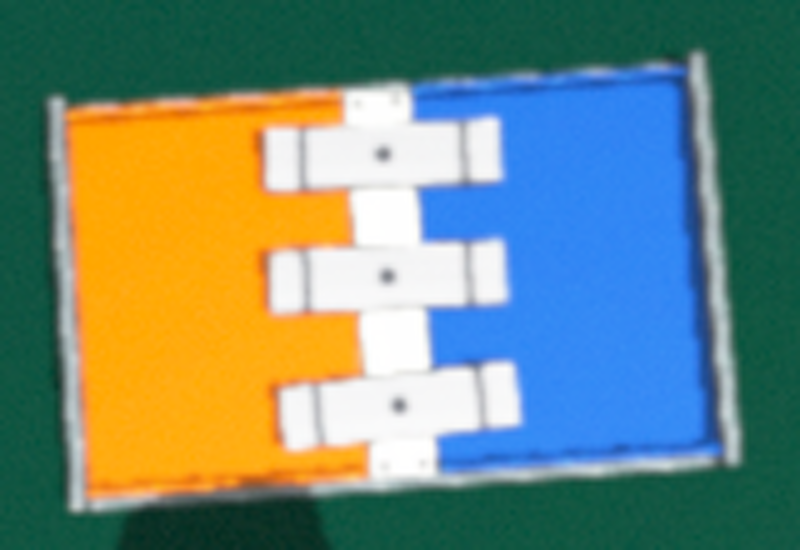

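View pics/crop1.png

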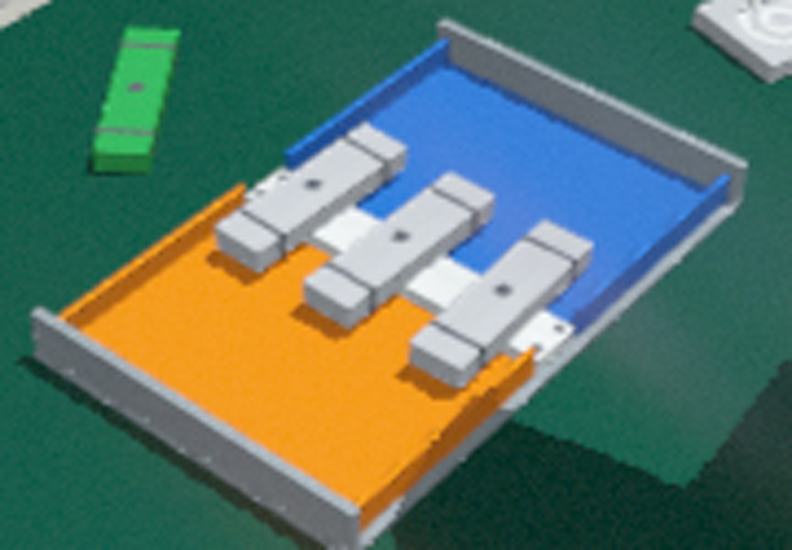

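Run:
```python
from h import *
f=lambda a:(np.array(a,float)+.5)/5-.5+[215,155]
bars=[[(264,131),(500,119),(501,180),(268,191)],[(270,254),(504,241),(508,301),(274,313)],[(279,389),(518,363),(522,425),(285,449)]]
dots=[(383,154),(388,276),(399,406)]
for b,d in zip(bars,dots):
    c=cast("top",f(b),38);D=cast("top",f(d),38)[0]
    ctr=c.mean(0); L=(c[0]+c[3])/2-(c[1]+c[2])/2; W=(c[0]+c[1])/2-(c[2]+c[3])/2
    print("ctr",ctr,"dot",D,"L",np.hypot(*L[:2]),"W",np.hypot(*W[:2]),"ang",np.degrees(np.arctan2(-L[0],L[1])))
f2=lambda a:(np.array(a,float)+.5)/4.4-.5+[190,155]
print(cast("side",f2([(314,184),(402,236),(503,290)]),38))
# walls' tops (outer corners) z=40
w=cast("top",f([(50,98),(697,55),(733,465),(78,510)]),40);print(w,w.mean(0))
for a,b in((0,1),(1,2),(2,3),(3,0)):
    e=w[b]-w[a];print(np.hypot(*e[:2]),np.degrees(np.arctan2(e[1],e[0])))
# plate strip ends
p=cast("top",f([(343,90),(411,85),(438,472),(370,477)]),18);print(p,p.mean(0))
```

```text
ctr [614.59   1.44  38.  ] dot [615.38   1.54  38.  ] L 150.77337601979275 W 39.380941814415074 ang 2.245983044925766
ctr [535.68  -1.39  38.  ] dot [536.46  -0.81  38.  ] L 149.5874231665379 W 38.32040571844942 ang 2.5424201511833937
ctr [453.07  -8.12  38.  ] dot [453.37  -6.89  38.  ] L 151.81828313060515 W 38.83144303209818 ang 5.526959532965259
[[614.37   0.37  38.  ]
 [535.36  -1.26  38.  ]
 [453.33  -7.12  38.  ]]
[[ 653.87  215.95   40.  ]
 [ 677.38 -200.92   40.  ]
 [ 414.34 -216.77   40.  ]
 [ 389.16  196.75   40.  ]] [533.69  -1.25  40.  ]
417.53432403542604 -86.77198700395546
263.524248816528 -176.55213197991785
414.29270637872423 93.48424170971647
265.4091751765062 4.1470310301056115
[[661.25  26.97  18.  ]
 [664.07 -17.44  18.  ]
 [412.1  -31.71  18.  ]
 [409.24  11.86  18.  ]] [536.67  -2.58  18.  ]
```

The crop confirms the choice: three grey bars on the plate, orange tray on +y, blue on -y. The measured sizes match (about 150 x 39 mm, rack about 416 x 264, dots agree in both views). The rack is at about (536,-2) with a yaw of about 3.5°. I'll move above the first bar's +y end.

```bash
cat >> h.py <<'E'
from scipy.spatial.transform import Rotation as Ro
def go(*T,yaw=0.061):
    s=sense();R=Ro.from_euler("xyz",s["tcp_rot"]).as_matrix()
    for t in T: print(t,"->",R.T@(np.array(t,float)-s["eef_pos"])/10,"twist",s["tcp_rot"][2]-yaw)
    print(s["clock"],s["eef_pos"],s["tcp_rot"],s["contact_force"],s["opening"])
E
python3 -c "
from h import *
go((612,77,180),(612,77,50))"
```

```text
(612, 77, 180) -> [-53.5  -61.03   5.13] twist -1.36097508809307
(612, 77, 50) -> [-53.48 -61.03  18.13] twist -1.36097508809307
0.1 [ 167.09 -601.81  230.64] [-3.14  0.   -1.3 ] [ 0.3   0.07 -0.31] 0.9973539370996752
```

Request:
{"name": "arm_command", "arguments": {
  "plan": [
    {"translation": [-53.5, -61, 5], "twist": -1.36, "gripper": 0},
    {"translation": [-53.5, -61, 5], "twist": -1.36, "gripper": 0},
    {"translation": [-53.5, -61, 5], "twist": -1.36, "gripper": 0},
    {"translation": [-53.5, -61, 5], "twist": -1.36, "gripper": 0},
    {"translation": [-53.5, -61, 5], "twist": -1.36, "gripper": 0}
  ]
}}

```text
clock: 0.52
eef_pos: [281.5, -426.4, 218.1]
tcp_rot: [-3.141, 0.001, -0.669]
contact_force: [1.7, -0.4, -0.7]
opening: 0.297
```

```bash
python3 -c "
from h import *
go((612,77,180),(612,77,50))"
```

```text
(612, 77, 180) -> [ -5.32 -59.98   3.86] twist -0.7304638510119466
(612, 77, 50) -> [ -5.31 -59.97  16.86] twist -0.7304638510119466
0.5167 [ 281.47 -426.39  218.07] [-3.14  0.   -0.67] [ 1.73 -0.41 -0.67] 0.2968479244645571
```

Request:
{"name": "arm_command", "arguments": {
  "plan": [
    {"translation": [-5.3, -60, 3.9], "twist": -0.73, "gripper": 0},
    {"translation": [-5.3, -60, 3.9], "twist": -0.73, "gripper": 0},
    {"translation": [-5.3, -60, 3.9], "twist": -0.73, "gripper": 0},
    {"translation": [-5.3, -60, 3.9], "twist": -0.73, "gripper": 0},
    {"translation": [-5.3, -60, 3.9], "twist": -0.73, "gripper": 0}
  ]
}}

```text
clock: 0.93
eef_pos: [395.5, -252.4, 204.9]
tcp_rot: [-3.141, 0.0, -0.044]
contact_force: [0.6, 0.2, -0.7]
opening: 0.0
```

```bash
python3 -c "
from h import *
go((612,77,180),(612,77,50))"
```

```text
(612, 77, 180) -> [ 20.17 -33.86   2.53] twist -0.10511974446498257
(612, 77, 50) -> [ 20.17 -33.85  15.53] twist -0.10511974446498257
0.9333 [ 395.54 -252.44  204.93] [-3.14  0.   -0.04] [ 0.59  0.17 -0.67] 0.00021028252921064994
```

Request:
{"name": "arm_command", "arguments": {
  "plan": [
    {"translation": [20.2, -33.9, 2.5], "twist": -0.105, "gripper": 0},
    {"translation": [20.2, -33.9, 2.5], "twist": -0.105, "gripper": 0},
    {"translation": [20.2, -33.9, 2.5], "twist": -0.105, "gripper": 0},
    {"translation": [20.2, -33.9, 2.5], "twist": -0.105, "gripper": 0},
    {"translation": [20.2, -33.9, 2.5], "twist": -0.105, "gripper": 0}
  ]
}}

```text
clock: 1.35
eef_pos: [509.6, -78.4, 191.8]
tcp_rot: [-3.141, 0.0, 0.061]
contact_force: [0.3, -0.7, 0.2]
opening: -0.004
```

```bash
python3 -c "
from h import *
go((612,77,180),(612,77,50))"
```

```text
(612, 77, 180) -> [ 11.17 -14.88   1.2 ] twist 0.00010271417231749735
(612, 77, 50) -> [ 11.18 -14.87  14.2 ] twist 0.00010271417231749735
1.35 [509.55 -78.36 191.84] [-3.14  0.    0.06] [ 0.34 -0.74  0.18] -0.0042988181075525374
```

Request:
{"name": "arm_command", "arguments": {
  "plan": [
    {"translation": [11.2, -14.9, 4], "twist": 0, "gripper": 0},
    {"translation": [11.2, -14.9, 5], "twist": 0, "gripper": 0},
    {"translation": [11.2, -14.9, 6], "twist": 0, "gripper": 0},
    {"translation": [11.2, -14.9, 7], "twist": 0, "gripper": 0},
    {"translation": [11.2, -14.9, 10], "twist": 0, "gripper": 0}
  ]
}}

```text
clock: 1.77
eef_pos: [611.7, 73.9, 105.6]
tcp_rot: [-3.14, -0.006, 0.062]
contact_force: [1.0, 0.4, 1.1]
opening: 0.001
```

```bash
python3 -c "
from h import *
go((612,77,43),(612,77,33))"
```

```text
(612, 77, 43) -> [ 0.01 -0.29  6.26] twist 0.0014394021250132005
(612, 77, 33) -> [ 0.   -0.29  7.26] twist 0.0014394021250132005
1.7667 [611.69  73.94 105.63] [-3.14 -0.01  0.06] [0.98 0.37 1.05] 0.0006468560043908312
```

Request:
{"name": "arm_command", "arguments": {
  "plan": [
    {"translation": [0, -0.3, 3], "twist": 0, "gripper": 0},
    {"translation": [0, -0.3, 4.5], "twist": 0, "gripper": 0},
    {"translation": [0, -0.3, 5.7], "twist": 0, "gripper": 0},
    {"translation": [0, -0.3, 6.0], "twist": 0, "gripper": 0},
    {"translation": [0, -0.3, 6.0], "twist": 0, "gripper": 0}
  ]
}}

```text
clock: 2.18
eef_pos: [611.3, 76.7, 45.0]
tcp_rot: [-3.14, -0.005, 0.062]
contact_force: [-0.5, -0.4, 0.8]
opening: -0.0
```

```bash
python3 -c "
from h import *
go((612,77,43),(612,77,33));cv2.imwrite('pics/s1.png',cv2.resize(grab_frame('side')[130:280,190:390],None,fx=4,fy=4,interpolation=2))"
```

```text
(612, 77, 43) -> [ 0.07 -0.02  0.2 ] twist 0.0011455643474335697
(612, 77, 33) -> [ 0.07 -0.02  1.2 ] twist 0.0011455643474335697
2.1833 [611.3   76.7   44.99] [-3.14 -0.    0.06] [-0.49 -0.39  0.83] -0.00013833312606701022
```

View pics/s1.png

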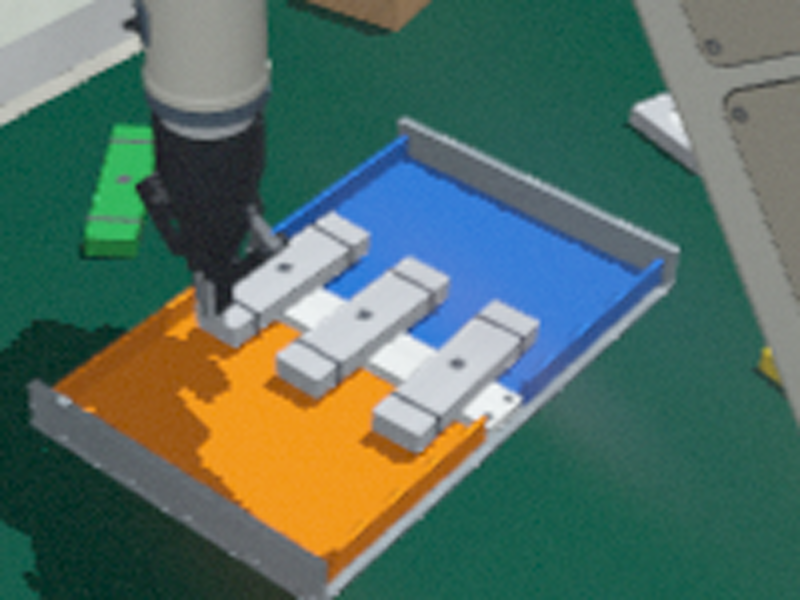

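The fingertips sit just over the far bar's +y end (about (215,320) in the crop). Now I'll press.

Request:
{"name": "arm_command", "arguments": {
  "plan": [
    {"translation": [0, 0, 0.0], "twist": 0, "gripper": 0},
    {"translation": [0, 0, 0.3], "twist": 0, "gripper": 0},
    {"translation": [0, 0, 0.6], "twist": 0, "gripper": 0},
    {"translation": [0, 0, 0.6], "twist": 0, "gripper": 0},
    {"translation": [0, 0, 0.6], "twist": 0, "gripper": 0}
  ]
}}

```text
clock: 2.65
eef_pos: [612.1, 76.6, 40.2]
tcp_rot: [-3.14, -0.007, 0.062]
contact_force: [-0.4, 0.4, 0.7]
opening: 0.002
```

Request:
{"name": "arm_command", "arguments": {
  "plan": [
    {"translation": [0, 0, 0.3], "twist": 0, "gripper": 0},
    {"translation": [0, 0, 0.5], "twist": 0, "gripper": 0},
    {"translation": [0, 0, 0.5], "twist": 0, "gripper": 0},
    {"translation": [0, 0, 0.5], "twist": 0, "gripper": 0},
    {"translation": [0, 0, 0.5], "twist": 0, "gripper": 0}
  ]
}}

```text
clock: 3.07
eef_pos: [612.5, 76.9, 35.5]
tcp_rot: [-3.14, -0.007, 0.062]
contact_force: [0.6, 2.6, 3.9]
opening: 0.003
```

Request:
{"name": "arm_command", "arguments": {
  "plan": [
    {"translation": [0, 0, 0], "twist": 0, "gripper": 0},
    {"translation": [0, 0, 0], "twist": 0, "gripper": 0},
    {"translation": [0, 0, 0], "twist": 0, "gripper": 0},
    {"translation": [0, 0, 0], "twist": 0, "gripper": 0},
    {"translation": [0, 0, 0], "twist": 0, "gripper": 0}
  ]
}}

```text
clock: 3.48
eef_pos: [612.5, 76.9, 35.6]
tcp_rot: [-3.139, -0.007, 0.062]
contact_force: [0.8, 2.3, 4.8]
opening: -0.0
```

```bash
python3 -c "
from h import *
go((532.5,74.8,60));f=[]
for i in range(3):
  im=grab_frame('side');f.append(sense()['contact_force'])
print(np.array(f))
cv2.imwrite('pics/s2.png',cv2.resize(im[130:280,190:390],None,fx=4,fy=4,interpolation=2))"
```

```text
(532.5, 74.8, 60) -> [-7.98 -0.29 -2.5 ] twist 0.0007170723565665393
3.4833 [612.52  76.87  35.57] [-3.14 -0.01  0.06] [0.81 2.34 4.78] -0.0003299194959722645
[[-0.38  2.15  4.42]
 [-0.19  2.55  4.34]
 [-0.47  2.24  4.36]]
```

View pics/s2.png

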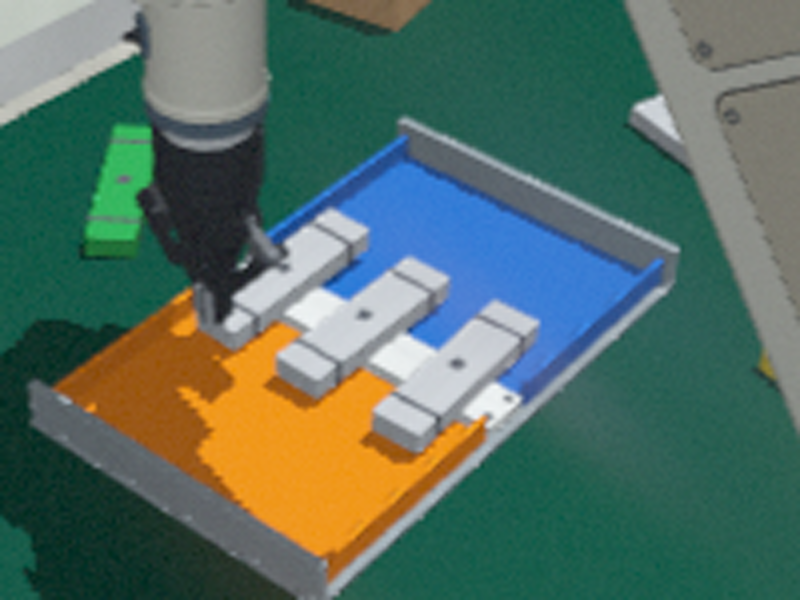

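Bar 1 (far) takes about 4 N plus friction, so it's solid. Now I'll lift and move to the middle bar.

Request:
{"name": "arm_command", "arguments": {
  "plan": [
    {"translation": [0, 0, -1.5], "twist": 0, "gripper": 0},
    {"translation": [-3, -0.1, -2], "twist": 0, "gripper": 0},
    {"translation": [-6, -0.2, -2], "twist": 0, "gripper": 0},
    {"translation": [-8, -0.2, -1.3], "twist": 0, "gripper": 0},
    {"translation": [-8, -0.2, -0.9], "twist": 0, "gripper": 0}
  ]
}}

```text
clock: 4.05
eef_pos: [526.8, 73.1, 42.7]
tcp_rot: [-3.14, -0.001, 0.062]
contact_force: [0.0, 0.7, -0.8]
opening: -0.002
```

Request:
{"name": "arm_command", "arguments": {
  "plan": [
    {"translation": [0, 0, 0], "twist": 0, "gripper": 0},
    {"translation": [0, 0, 0], "twist": 0, "gripper": 0},
    {"translation": [0, 0, 0], "twist": 0, "gripper": 0},
    {"translation": [0, 0, 0], "twist": 0, "gripper": 0},
    {"translation": [0, 0, 0], "twist": 0, "gripper": 0}
  ]
}}

```text
clock: 4.47
eef_pos: [527.8, 73.1, 42.8]
tcp_rot: [-3.14, -0.002, 0.062]
contact_force: [-1.0, 0.3, -0.3]
opening: 0.0
```

```bash
python3 -c "
from h import *
go((532.5,74.8,34.5))"
```

```text
(532.5, 74.8, 34.5) -> [ 0.48 -0.14  0.84] twist 0.00100614802592508
4.4667 [527.8   73.07  42.84] [-3.14 -0.    0.06] [-1.    0.31 -0.27] 0.00015930341884073078
```

Request:
{"name": "arm_command", "arguments": {
  "plan": [
    {"translation": [0.5, -0.2, 0.2], "twist": 0, "gripper": 0},
    {"translation": [0.5, -0.2, 0.4], "twist": 0, "gripper": 0},
    {"translation": [0.5, -0.2, 0.6], "twist": 0, "gripper": 0},
    {"translation": [0.5, -0.2, 0.8], "twist": 0, "gripper": 0},
    {"translation": [0.5, -0.2, 0.9], "twist": 0, "gripper": 0}
  ]
}}

```text
clock: 4.88
eef_pos: [532.7, 75.5, 33.6]
tcp_rot: [-3.14, -0.002, 0.062]
contact_force: [0.2, 1.3, 1.6]
opening: -0.0
```

Request:
{"name": "arm_command", "arguments": {
  "plan": [
    {"translation": [0, 0, 0], "twist": 0, "gripper": 0},
    {"translation": [0, 0, 0], "twist": 0, "gripper": 0},
    {"translation": [0, 0, 0], "twist": 0, "gripper": 0},
    {"translation": [0, 0, 0], "twist": 0, "gripper": 0},
    {"translation": [0, 0, 0], "twist": 0, "gripper": 0}
  ]
}}

```text
clock: 5.3
eef_pos: [532.7, 75.5, 33.7]
tcp_rot: [-3.14, -0.002, 0.062]
contact_force: [-0.8, 0.4, 0.7]
opening: 0.001
```

```bash
python3 -c "
from h import *
f=[]
for i in range(3):
  im=grab_frame('side');f.append(sense()['contact_force'])
print(np.array(f));go((446,68,60),(446,68,44))
cv2.imwrite('pics/s3.png',cv2.resize(im[130:280,190:390],None,fx=4,fy=4,interpolation=2))"
```

```text
[[ 0.99 -0.09  0.58]
 [ 0.39  0.39  0.45]
 [-0.53 -0.12  0.98]]
(446, 68, 60) -> [-8.69  0.2  -2.66] twist 0.001021200707119252
(446, 68, 44) -> [-8.69  0.21 -1.06] twist 0.001021200707119252
5.45 [532.66  75.47  33.6 ] [-3.14 -0.    0.06] [-0.53 -0.12  0.98] -0.0019083088590310165
```

View pics/s3.png

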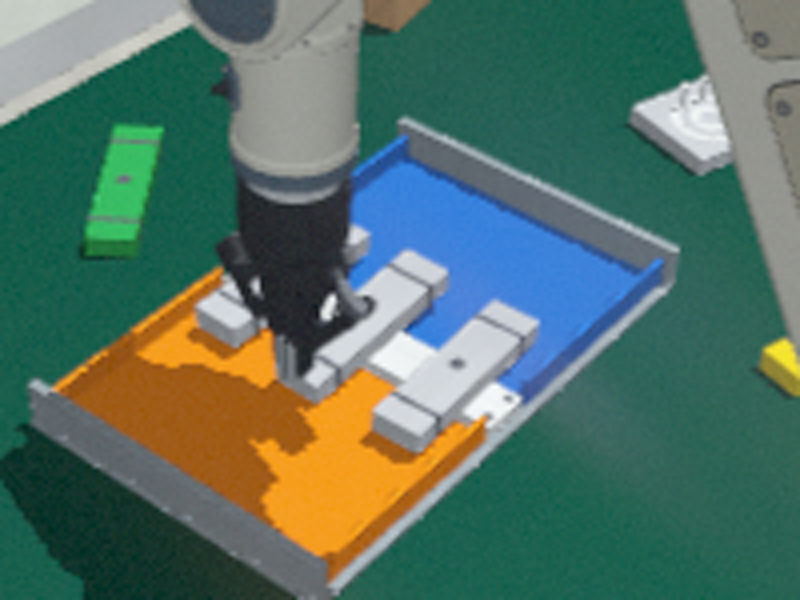

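The bar's blue-side end has risen from row 258 to 252 in the crop, so it is tipped and held with only about 1 N. The middle bar is hollow. Next is the near bar.

Request:
{"name": "arm_command", "arguments": {
  "plan": [
    {"translation": [0, 0, -1.5], "twist": 0, "gripper": 0},
    {"translation": [-3, 0.1, -2], "twist": 0, "gripper": 0},
    {"translation": [-6, 0.2, -2], "twist": 0, "gripper": 0},
    {"translation": [-8.5, 0.2, -1.6], "twist": 0, "gripper": 0},
    {"translation": [-8.5, 0.1, -1.1], "twist": 0, "gripper": 0}
  ]
}}

```text
clock: 5.87
eef_pos: [441.9, 68.4, 43.9]
tcp_rot: [-3.141, 0.004, 0.062]
contact_force: [0.6, 0.4, -0.7]
opening: 0.003
```

Request:
{"name": "arm_command", "arguments": {
  "plan": [
    {"translation": [0, 0, 0], "twist": 0, "gripper": 0},
    {"translation": [0, 0, 0], "twist": 0, "gripper": 0},
    {"translation": [0, 0, 0], "twist": 0, "gripper": 0},
    {"translation": [0, 0, 0], "twist": 0, "gripper": 0},
    {"translation": [0, 0, 0], "twist": 0, "gripper": 0}
  ]
}}

```text
clock: 6.28
eef_pos: [442.9, 68.5, 44.1]
tcp_rot: [-3.141, 0.003, 0.062]
contact_force: [-0.1, -0.4, 0.3]
opening: 0.002
```

```bash
python3 -c "
from h import *
go((446,68,34))"
```

```text
(446, 68, 34) -> [0.31 0.07 1.01] twist 0.0009708635665900966
6.2833 [442.91  68.49  44.07] [-3.14  0.    0.06] [-0.07 -0.36  0.27] 0.0015401612237351647
```

Request:
{"name": "arm_command", "arguments": {
  "plan": [
    {"translation": [0.3, 0, 0.2], "twist": 0, "gripper": 0},
    {"translation": [0.3, 0, 0.4], "twist": 0, "gripper": 0},
    {"translation": [0.3, 0, 0.6], "twist": 0, "gripper": 0},
    {"translation": [0.3, 0, 0.8], "twist": 0, "gripper": 0},
    {"translation": [0.3, 0, 1.0], "twist": 0, "gripper": 0}
  ]
}}

```text
clock: 6.7
eef_pos: [446.0, 68.8, 33.8]
tcp_rot: [-3.141, 0.003, 0.062]
contact_force: [0.5, 0.7, 0.7]
opening: -0.003
```

Request:
{"name": "arm_command", "arguments": {
  "plan": [
    {"translation": [0, 0, 0], "twist": 0, "gripper": 0},
    {"translation": [0, 0, 0], "twist": 0, "gripper": 0},
    {"translation": [0, 0, 0], "twist": 0, "gripper": 0},
    {"translation": [0, 0, 0], "twist": 0, "gripper": 0},
    {"translation": [0, 0, 0], "twist": 0, "gripper": 0}
  ]
}}

```text
clock: 7.12
eef_pos: [446.0, 68.7, 33.9]
tcp_rot: [-3.141, 0.003, 0.062]
contact_force: [-0.5, 0.0, 1.1]
opening: 0.004
```

```bash
python3 -c "
from h import *
f=[]
for i in range(3):
  im=grab_frame('side');f.append(sense()['contact_force'])
print(np.array(f));go((446,68,60))
cv2.imwrite('pics/s4.png',cv2.resize(im[130:280,190:390],None,fx=4,fy=4,interpolation=2))"
```

```text
[[ 0.27 -0.28 -0.52]
 [ 0.41 -1.14  0.5 ]
 [ 0.27 -1.2   1.27]]
(446, 68, 60) -> [-0.01  0.07 -2.61] twist 0.0008237935748564573
7.2667 [445.96  68.71  33.89] [-3.14  0.    0.06] [ 0.27 -1.2   1.27] 0.0023927079599657675
```

View pics/s4.png

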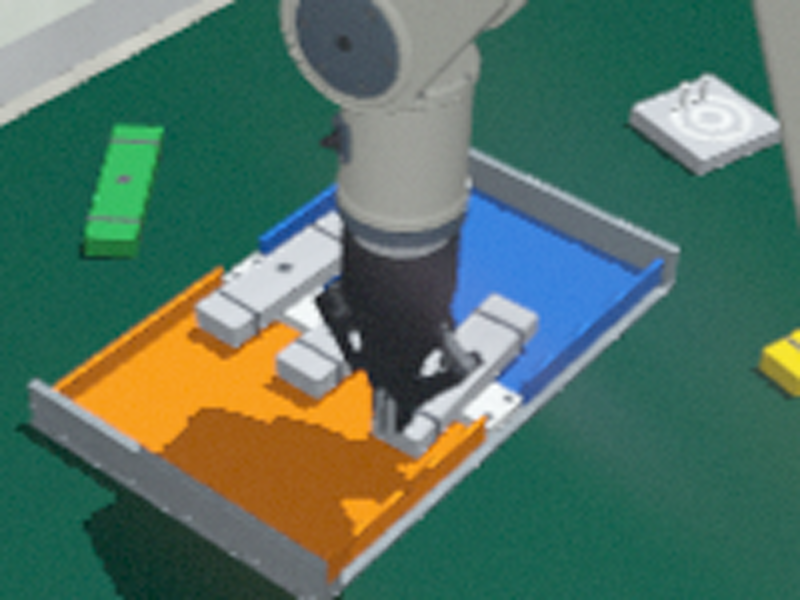

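```bash
python3 -c "
from h import *
f=[]
for i in range(8):
  im=grab_frame('top');f.append(sense()['contact_force'])
print(np.mean(f,0),np.std(f,0))
cv2.imwrite('pics/t4.png',cv2.resize(im[155:265,215:375],None,fx=5,fy=5,interpolation=2))"
```

```text
[-0.31 -0.62  0.87] [0.48 0.43 0.41]
```

Request:
{"name": "arm_command", "arguments": {
  "plan": [
    {"translation": [0, 0.0, -1], "twist": 0, "gripper": 0.1},
    {"translation": [0, -1.5, -2], "twist": 0, "gripper": 0.1},
    {"translation": [0, -2.5, -2], "twist": 0, "gripper": 0.1},
    {"translation": [0, -3, -2], "twist": 0, "gripper": 0.1},
    {"translation": [0, -3, -2], "twist": 0, "gripper": 0.1}
  ]
}}

```text
clock: 8.08
eef_pos: [444.2, 99.6, 54.0]
tcp_rot: [-3.14, 0.002, 0.063]
contact_force: [0.8, -0.7, 0.0]
opening: 0.103
```

```bash
python3 -c "
from h import *
f=[]
for i in range(6):
  im=grab_frame('side');f.append(sense()['contact_force'])
print(np.mean(f,0),np.std(f,0));go()
cv2.imwrite('pics/s5.png',cv2.resize(im[130:280,190:390],None,fx=4,fy=4,interpolation=2))"
```

```text
[0.39 0.07 0.13] [0.36 0.41 0.27]
8.3833 [443.99  98.33  53.6 ] [-3.14  0.    0.06] [-0.2   0.72 -0.08] 0.10428663842916491
```

View pics/s5.png

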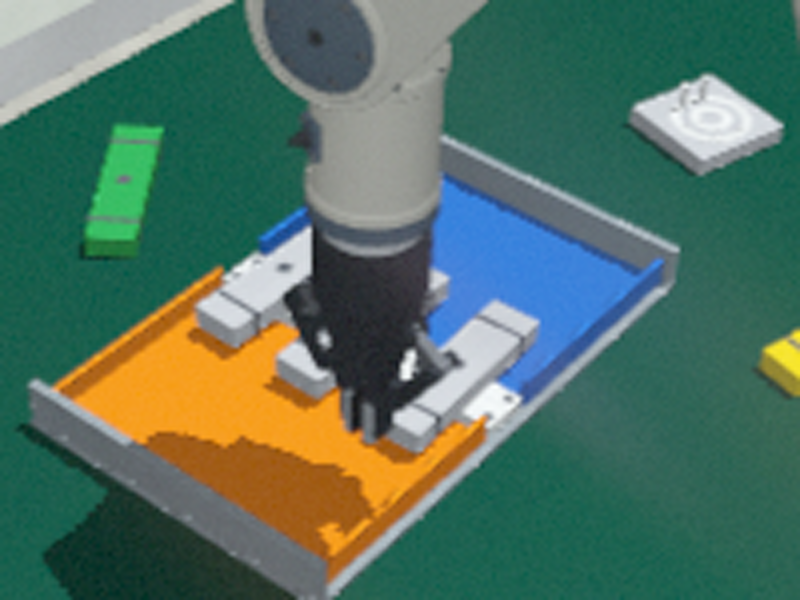

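View pics/t4.png

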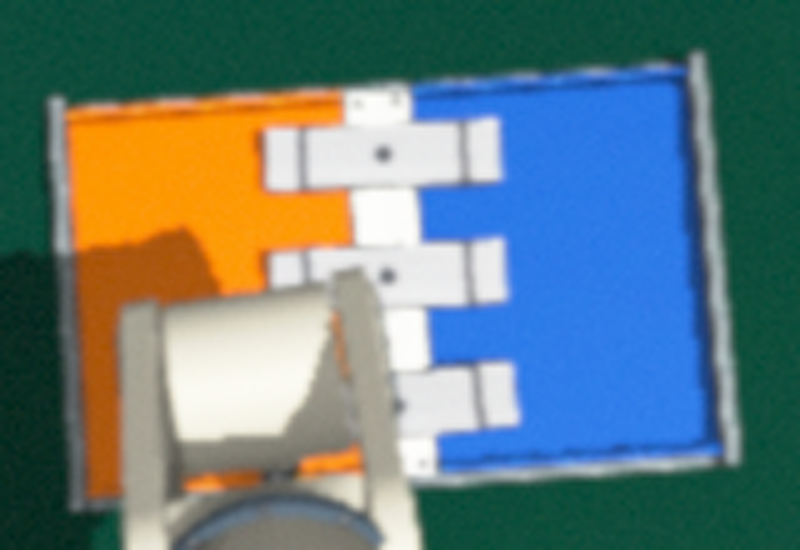

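The pressed force is 0.87 N against 0.13 N free. The bar's far end rose and then fell back level, so the near bar is hollow too. The far bar is solid.

The fingers are now behind the near bar's +y end. I'll lower them and push along tool +y into the blue tray.

Request:
{"name": "arm_command", "arguments": {
  "plan": [
    {"translation": [0, 0, 1.2], "twist": 0, "gripper": 0.1},
    {"translation": [0, 0, 2.4], "twist": 0, "gripper": 0.1},
    {"translation": [0, 0, 3.0], "twist": 0, "gripper": 0.1},
    {"translation": [0, 0, 3.2], "twist": 0, "gripper": 0.1},
    {"translation": [0, 0, 3.2], "twist": 0, "gripper": 0.1}
  ]
}}

```text
clock: 8.8
eef_pos: [443.4, 98.1, 21.1]
tcp_rot: [-3.141, 0.005, 0.061]
contact_force: [-0.2, 0.6, -0.7]
opening: 0.103
```

Request:
{"name": "arm_command", "arguments": {
  "plan": [
    {"translation": [0, 0.6, 0], "twist": 0, "gripper": 0.1},
    {"translation": [0, 1.2, 0], "twist": 0, "gripper": 0.1},
    {"translation": [0, 1.8, 0], "twist": 0, "gripper": 0.1},
    {"translation": [0, 2.4, 0], "twist": 0, "gripper": 0.1},
    {"translation": [0, 3.0, 0], "twist": 0, "gripper": 0.1}
  ]
}}

```text
clock: 9.22
eef_pos: [445.7, 67.5, 21.5]
tcp_rot: [-3.141, 0.004, 0.061]
contact_force: [0.1, 2.4, 0.9]
opening: 0.097
```

```bash
python3 -c "
from h import *
cv2.imwrite('pics/s6.png',cv2.resize(grab_frame('side')[130:280,190:390],None,fx=4,fy=4,interpolation=2))
cv2.imwrite('pics/t6.png',cv2.resize(grab_frame('top')[155:265,215:375],None,fx=5,fy=5,interpolation=2));go()"
```

```text
9.3167 [445.43  67.2   21.3 ] [-3.14  0.    0.06] [-0.53  0.72  0.22] 0.09716986986871369
```

View pics/s6.png

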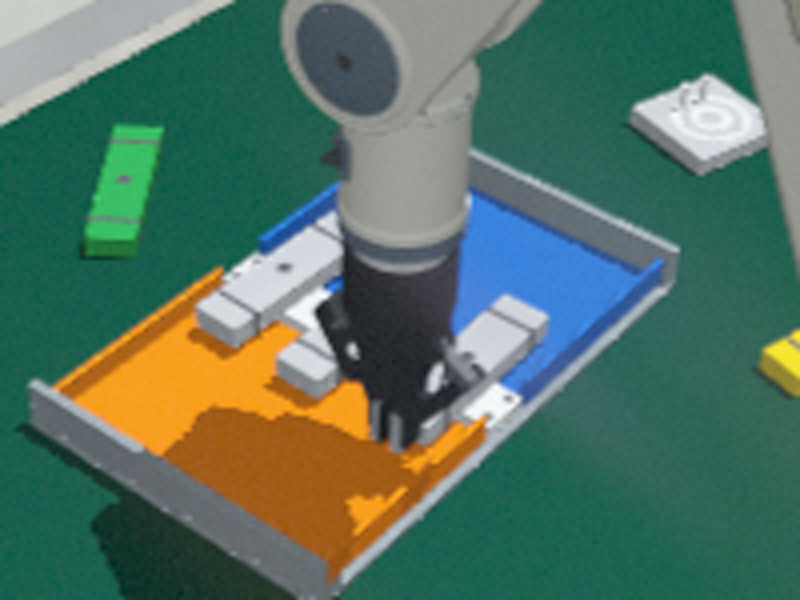

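View pics/t6.png

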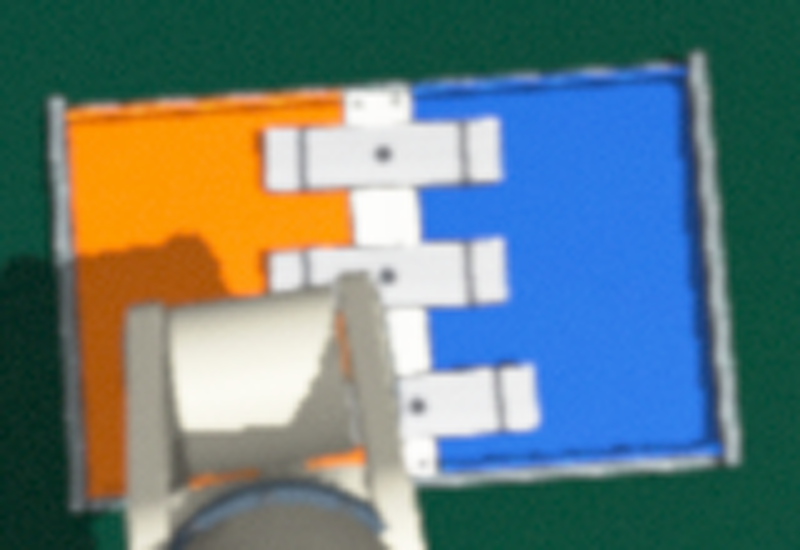

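The bar slid about 11 mm, straight, as predicted. I'll keep pushing, with about 100 mm to go.

Request:
{"name": "arm_command", "arguments": {
  "plan": [
    {"translation": [0, 0.9, 0], "twist": 0, "gripper": 0.1},
    {"translation": [0, 1.8, 0], "twist": 0, "gripper": 0.1},
    {"translation": [0, 2.7, 0], "twist": 0, "gripper": 0.1},
    {"translation": [0, 3.6, 0], "twist": 0, "gripper": 0.1},
    {"translation": [0, 4.5, 0], "twist": 0, "gripper": 0.1}
  ]
}}

```text
clock: 9.73
eef_pos: [448.2, 21.3, 21.3]
tcp_rot: [-3.141, 0.004, 0.06]
contact_force: [-0.2, 0.6, -0.8]
opening: 0.101
```

```bash
python3 -c "
from h import *
cv2.imwrite('pics/s7.png',cv2.resize(grab_frame('side')[130:280,190:390],None,fx=4,fy=4,interpolation=2))
cv2.imwrite('pics/t7.png',cv2.resize(grab_frame('top')[155:265,215:375],None,fx=5,fy=5,interpolation=2));go()"
```

```text
9.8333 [448.05  20.86  21.2 ] [-3.14  0.    0.06] [ 0.22 -0.03  0.16] 0.09669751929163697
```

View pics/s7.png

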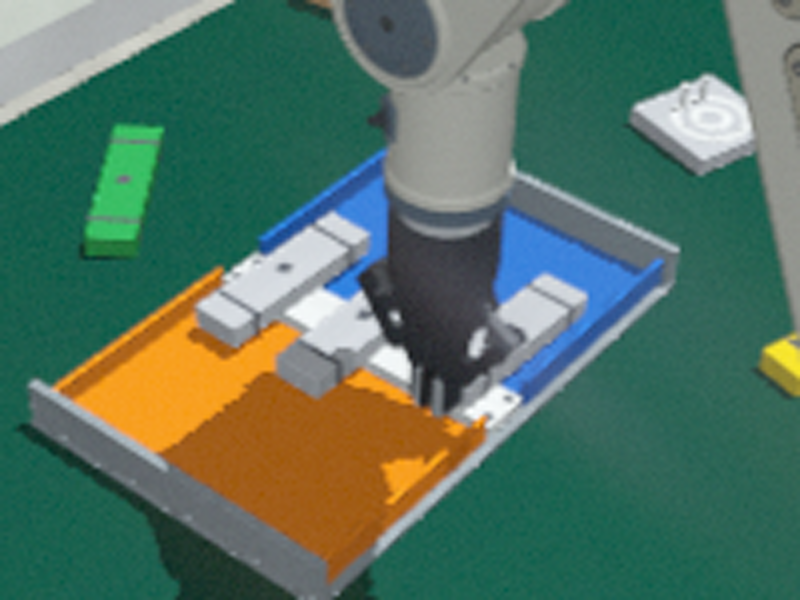

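View pics/t7.png

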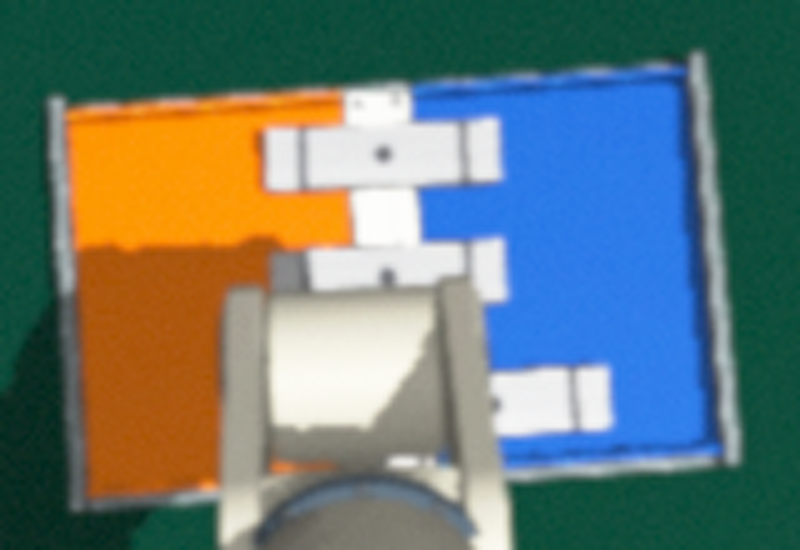

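Request:
{"name": "arm_command", "arguments": {
  "plan": [
    {"translation": [0, 0.9, 0], "twist": 0, "gripper": 0.1},
    {"translation": [0, 1.8, 0], "twist": 0, "gripper": 0.1},
    {"translation": [0, 2.7, 0], "twist": 0, "gripper": 0.1},
    {"translation": [0, 3.4, 0], "twist": 0, "gripper": 0.1},
    {"translation": [0, 4.0, 0], "twist": 0, "gripper": 0.1}
  ]
}}

```text
clock: 10.25
eef_pos: [450.4, -20.0, 21.2]
tcp_rot: [-3.141, 0.005, 0.059]
contact_force: [-0.4, 2.3, -2.1]
opening: 0.103
```

Request:
{"name": "arm_command", "arguments": {
  "plan": [
    {"translation": [0, 0.4, 0], "twist": 0, "gripper": 0.1},
    {"translation": [0, 0.8, 0], "twist": 0, "gripper": 0.1},
    {"translation": [0, 1.2, 0], "twist": 0, "gripper": 0.1},
    {"translation": [0, 1.3, 0], "twist": 0, "gripper": 0.1},
    {"translation": [0, 1.3, 0], "twist": 0, "gripper": 0.1}
  ]
}}

```text
clock: 10.67
eef_pos: [451.2, -33.2, 21.2]
tcp_rot: [-3.141, 0.005, 0.058]
contact_force: [0.6, 0.1, 0.3]
opening: 0.1
```

```bash
python3 -c "
from h import *
cv2.imwrite('pics/s8.png',cv2.resize(grab_frame('side')[130:280,190:390],None,fx=4,fy=4,interpolation=2))
cv2.imwrite('pics/t8.png',cv2.resize(grab_frame('top')[155:265,215:375],None,fx=5,fy=5,interpolation=2));go()"
```

```text
10.7667 [451.24 -32.96  21.16] [-3.14  0.    0.06] [ 0.05  0.42 -0.33] 0.10087635640580861
```

View pics/s8.png

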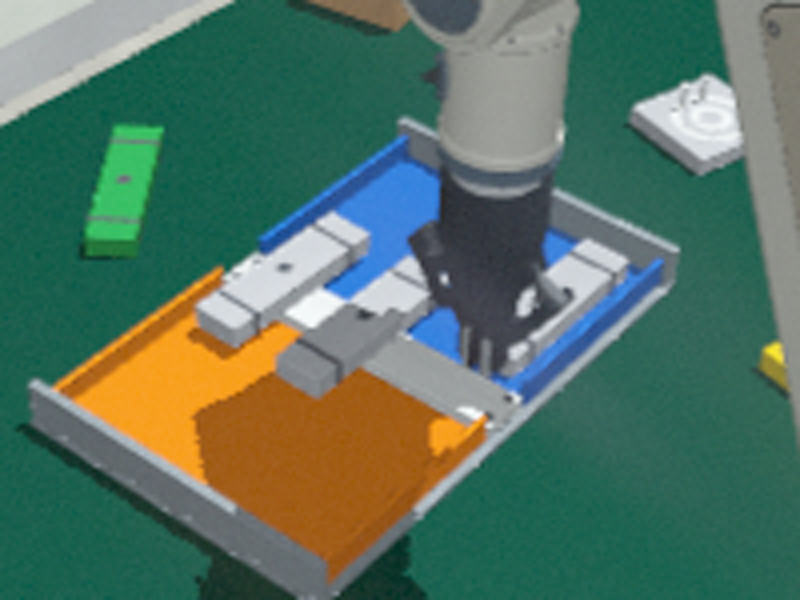

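View pics/t8.png

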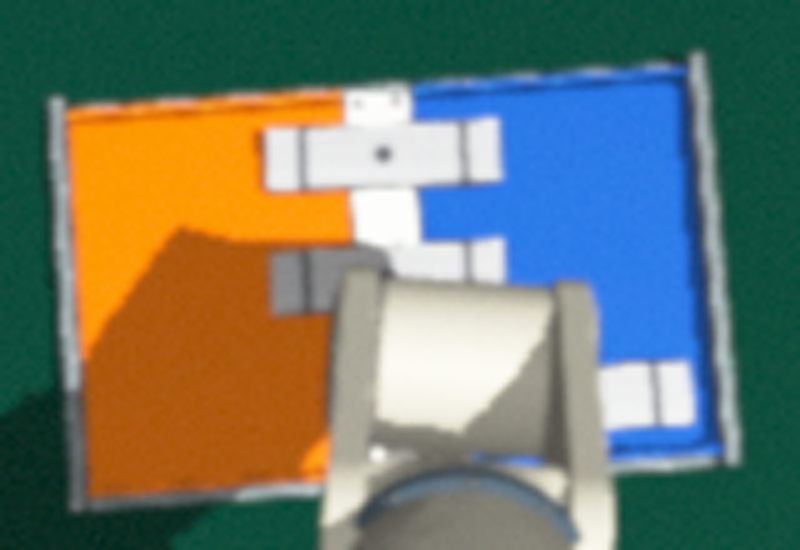

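The near bar lies in the blue tray with its front end at x≈694 in the crop, about 8 mm short of the stop wall at about x=705. Next I'll go to the middle bar's +y end.

```bash
python3 -c "
from h import *
go((451,-33,70),(530.8,99,70),(530.8,99,21))"
```

```text
(451, -33, 70) -> [-0.05  0.   -4.88] twist -0.0022950514446232195
(530.8, 99, 70) -> [  8.69 -12.71  -4.92] twist -0.0022950514446232195
(530.8, 99, 21) -> [  8.72 -12.71  -0.02] twist -0.0022950514446232195
10.7667 [451.24 -32.96  21.16] [-3.14  0.    0.06] [ 0.05  0.42 -0.33] 0.10087635640580861
```

Request:
{"name": "arm_command", "arguments": {
  "plan": [
    {"translation": [0, -0.2, -4], "twist": 0, "gripper": 0.1},
    {"translation": [0, -3, -5.5], "twist": 0, "gripper": 0.1},
    {"translation": [3, -6, -5.5], "twist": 0, "gripper": 0.1},
    {"translation": [6, -9.5, -5.5], "twist": 0, "gripper": 0.1},
    {"translation": [8.7, -12.7, -5], "twist": 0, "gripper": 0.1}
  ]
}}

```text
clock: 11.18
eef_pos: [529.2, 96.2, 72.8]
tcp_rot: [-3.141, 0.002, 0.058]
contact_force: [1.3, -0.5, 0.6]
opening: 0.1
```

```bash
python3 -c "
from h import *
go((530.8,99,45),(530.8,99,21))
cv2.imwrite('pics/t9.png',cv2.resize(grab_frame('top')[155:265,215:375],None,fx=5,fy=5,interpolation=2))"
```

```text
(530.8, 99, 45) -> [ 0.18 -0.27  2.78] twist -0.002600431923045987
(530.8, 99, 21) -> [ 0.18 -0.27  5.18] twist -0.002600431923045987
11.1833 [529.21  96.23  72.78] [-3.14  0.    0.06] [ 1.34 -0.48  0.56] 0.09951836235221834
```

View pics/t9.png

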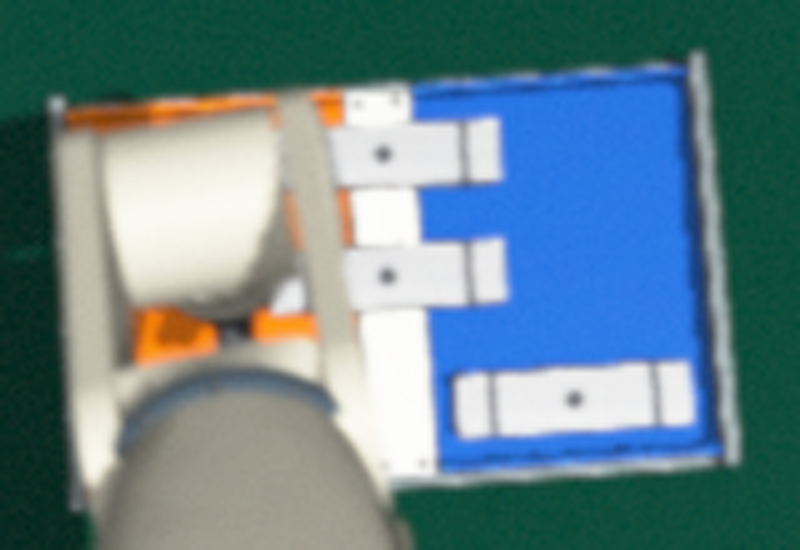

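The near bar lies flat in the blue tray, clear of plate and wall (crop x from 455 to 694). Now I'll lower and push the middle bar.

Request:
{"name": "arm_command", "arguments": {
  "plan": [
    {"translation": [0.2, -0.4, 1.5], "twist": 0, "gripper": 0.1},
    {"translation": [0.2, -0.4, 3], "twist": 0, "gripper": 0.1},
    {"translation": [0.2, -0.4, 4.5], "twist": 0, "gripper": 0.1},
    {"translation": [0.2, -0.4, 5.1], "twist": 0, "gripper": 0.1},
    {"translation": [0.2, -0.4, 5.1], "twist": 0, "gripper": 0.1}
  ]
}}

```text
clock: 11.65
eef_pos: [535.1, 105.6, 20.0]
tcp_rot: [-3.139, -0.001, 0.06]
contact_force: [-0.1, 0.3, 0.0]
opening: 0.098
```

```bash
python3 -c "
from h import *
go()
cv2.imwrite('pics/s10.png',cv2.resize(grab_frame('side')[130:280,190:390],None,fx=4,fy=4,interpolation=2))"
```

```text
11.65 [535.12 105.6   19.95] [-3.14 -0.    0.06] [-0.07  0.32  0.03] 0.09843648527837479
```

View pics/s10.png

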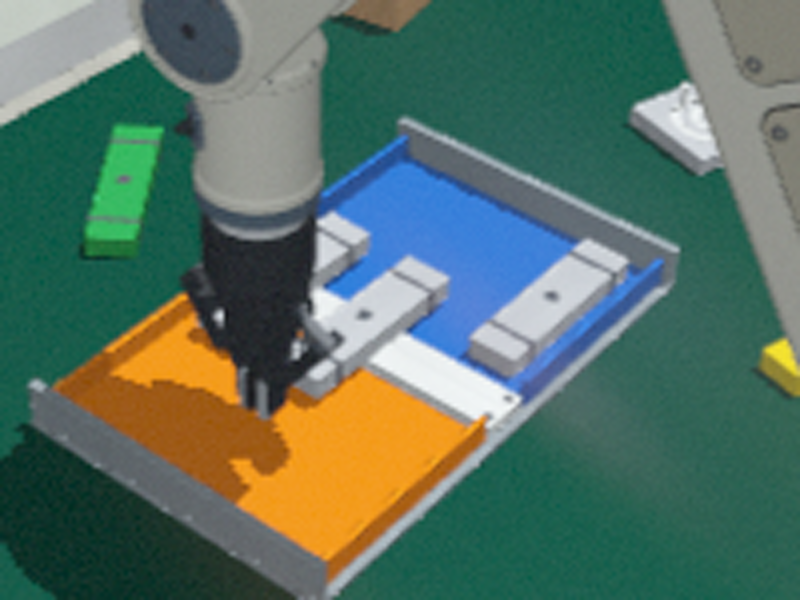

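Request:
{"name": "arm_command", "arguments": {
  "plan": [
    {"translation": [-0.3, 0.5, -0.15], "twist": 0, "gripper": 0.1},
    {"translation": [-0.45, 1.2, -0.15], "twist": 0, "gripper": 0.1},
    {"translation": [-0.45, 2.0, -0.15], "twist": 0, "gripper": 0.1},
    {"translation": [-0.45, 2.6, -0.15], "twist": 0, "gripper": 0.1},
    {"translation": [-0.45, 3.2, -0.15], "twist": 0, "gripper": 0.1}
  ]
}}

```text
clock: 12.12
eef_pos: [533.6, 72.6, 22.9]
tcp_rot: [-3.139, -0.003, 0.059]
contact_force: [-0.2, 2.7, 1.7]
opening: 0.095
```

Request:
{"name": "arm_command", "arguments": {
  "plan": [
    {"translation": [0, 0.9, 0], "twist": 0, "gripper": 0.1},
    {"translation": [0, 1.8, 0], "twist": 0, "gripper": 0.1},
    {"translation": [0, 2.7, 0], "twist": 0, "gripper": 0.1},
    {"translation": [0, 3.6, 0], "twist": 0, "gripper": 0.1},
    {"translation": [0, 4.5, 0], "twist": 0, "gripper": 0.1}
  ]
}}

```text
clock: 12.53
eef_pos: [536.3, 26.6, 22.8]
tcp_rot: [-3.139, -0.003, 0.058]
contact_force: [0.8, 0.7, -0.9]
opening: 0.098
```

```bash
python3 -c "
from h import *
cv2.imwrite('pics/s11.png',cv2.resize(grab_frame('side')[130:280,190:390],None,fx=4,fy=4,interpolation=2))
cv2.imwrite('pics/t11.png',cv2.resize(grab_frame('top')[155:265,215:375],None,fx=5,fy=5,interpolation=2));go()"
```

```text
12.6333 [536.16  26.08  22.67] [-3.14 -0.    0.06] [-0.4   0.28 -0.71] 0.10134790374360536
```

View pics/s11.png

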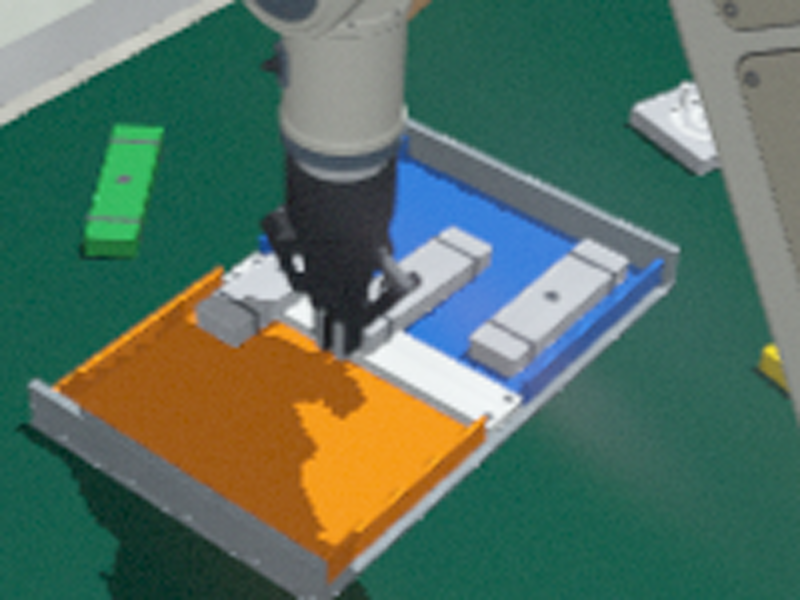

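View pics/t11.png

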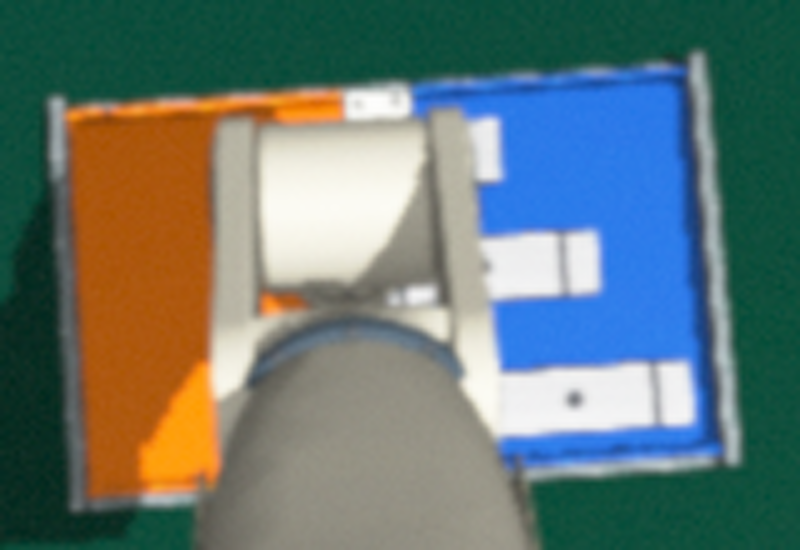

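Good. The finger's rack y is about 28, so 53 mm remain.

Request:
{"name": "arm_command", "arguments": {
  "plan": [
    {"translation": [0, 0.9, 0], "twist": 0, "gripper": 0.1},
    {"translation": [0, 1.8, 0], "twist": 0, "gripper": 0.1},
    {"translation": [0, 2.7, 0], "twist": 0, "gripper": 0.1},
    {"translation": [0, 3.4, 0], "twist": 0, "gripper": 0.1},
    {"translation": [0, 4.0, 0], "twist": 0, "gripper": 0.1}
  ]
}}

```text
clock: 13.05
eef_pos: [538.5, -14.8, 22.5]
tcp_rot: [-3.139, -0.002, 0.057]
contact_force: [-0.1, 1.5, -0.6]
opening: 0.101
```

Request:
{"name": "arm_command", "arguments": {
  "plan": [
    {"translation": [0, 0.4, 0], "twist": 0, "gripper": 0.1},
    {"translation": [0, 0.8, 0], "twist": 0, "gripper": 0.1},
    {"translation": [0, 1.2, 0], "twist": 0, "gripper": 0.1},
    {"translation": [0, 1.3, 0], "twist": 0, "gripper": 0.1},
    {"translation": [0, 1.3, 0], "twist": 0, "gripper": 0.1}
  ]
}}

```text
clock: 13.47
eef_pos: [539.3, -28.0, 22.5]
tcp_rot: [-3.139, -0.003, 0.057]
contact_force: [0.5, 0.7, 1.0]
opening: 0.102
```

```bash
python3 -c "
from h import *
go((617,-100,70),(617.5,-102,22),(617.5,-102,60))"
```

```text
(617, -100, 70) -> [ 7.36  7.62 -4.74] twist -0.0039014911418991383
(617.5, -102, 22) -> [7.39 7.83 0.06] twist -0.0039014911418991383
(617.5, -102, 60) -> [ 7.4   7.82 -3.74] twist -0.0039014911418991383
13.4667 [539.27 -28.05  22.53] [-3.14 -0.    0.06] [0.48 0.71 0.96] 0.10173031371353411
```

Request:
{"name": "arm_command", "arguments": {
  "plan": [
    {"translation": [0, -0.2, -3.5], "twist": 0, "gripper": 0.1},
    {"translation": [0.5, 0, -5.5], "twist": 0, "gripper": 0.1},
    {"translation": [4, 3.5, -5.5], "twist": 0, "gripper": 0.1},
    {"translation": [7.5, 7.0, -5.5], "twist": 0, "gripper": 0.1},
    {"translation": [7.5, 7.8, -5], "twist": 0, "gripper": 0.1}
  ]
}}

```text
clock: 13.88
eef_pos: [623.6, -103.8, 74.8]
tcp_rot: [-3.141, -0.009, 0.058]
contact_force: [0.1, -0.3, -0.3]
opening: 0.102
```

Request:
{"name": "arm_command", "arguments": {
  "plan": [
    {"translation": [0, 0, 0], "twist": 0, "gripper": 0.1},
    {"translation": [0, 0, 0], "twist": 0, "gripper": 0.1},
    {"translation": [0, 0, 0], "twist": 0, "gripper": 0.1},
    {"translation": [0, 0, 0], "twist": 0, "gripper": 0.1},
    {"translation": [0, 0, 0], "twist": 0, "gripper": 0.1}
  ]
}}

```text
clock: 14.3
eef_pos: [622.6, -102.7, 74.8]
tcp_rot: [-3.141, -0.008, 0.059]
contact_force: [0.7, 0.2, 0.2]
opening: 0.099
```

```bash
python3 -c "
from h import *
go((619.5,-103,22))
cv2.imwrite('pics/s12.png',cv2.resize(grab_frame('side')[130:280,190:390],None,fx=4,fy=4,interpolation=2))
cv2.imwrite('pics/t12.png',cv2.resize(grab_frame('top')[155:265,215:375],None,fx=5,fy=5,interpolation=2))"
```

```text
(619.5, -103, 22) -> [-0.36  0.01  5.27] twist -0.001995894301466017
14.3 [ 622.61 -102.73   74.77] [-3.14 -0.01  0.06] [0.72 0.18 0.17] 0.09908086616324648
```

View pics/s12.png

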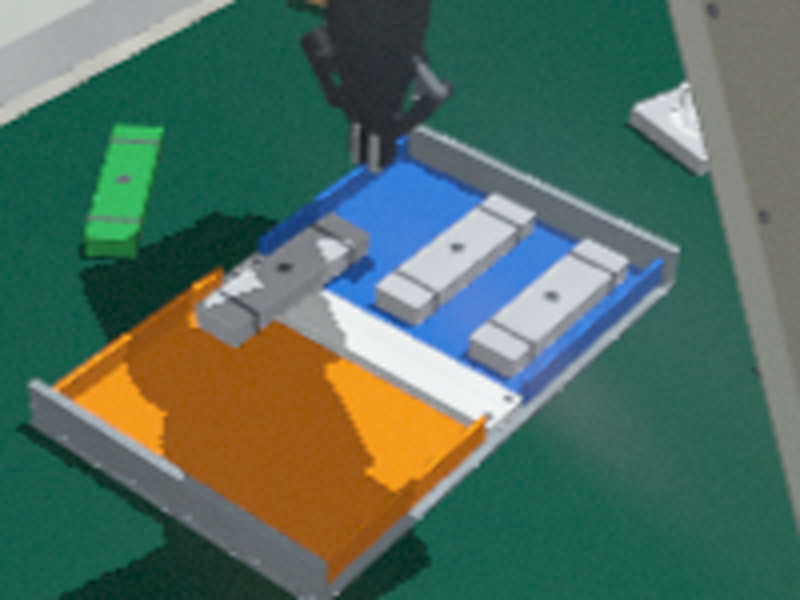

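View pics/t12.png

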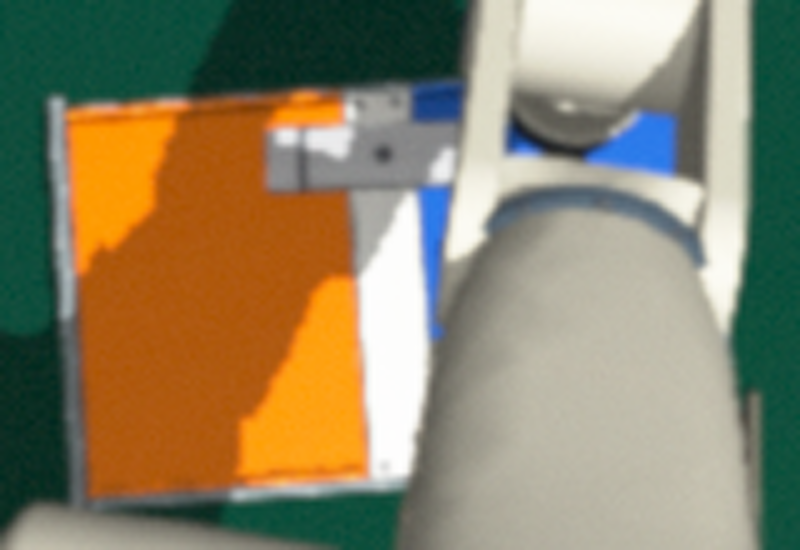

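Both hollow bars lie flat in the blue tray. Now I'll lower at the solid bar's -y end and push toward +y (tool -y).

Request:
{"name": "arm_command", "arguments": {
  "plan": [
    {"translation": [-0.3, 0, 1.5], "twist": 0, "gripper": 0.1},
    {"translation": [-0.3, 0, 3], "twist": 0, "gripper": 0.1},
    {"translation": [-0.3, 0, 4.5], "twist": 0, "gripper": 0.1},
    {"translation": [-0.3, 0, 5.2], "twist": 0, "gripper": 0.1},
    {"translation": [-0.3, 0, 5.2], "twist": 0, "gripper": 0.1}
  ]
}}

```text
clock: 14.82
eef_pos: [619.1, -102.5, 21.4]
tcp_rot: [-3.141, -0.006, 0.059]
contact_force: [-0.3, 0.6, 0.1]
opening: 0.102
```

Request:
{"name": "arm_command", "arguments": {
  "plan": [
    {"translation": [0, -0.6, 0], "twist": 0, "gripper": 0.1},
    {"translation": [0, -1.2, 0], "twist": 0, "gripper": 0.1},
    {"translation": [0, -1.8, 0], "twist": 0, "gripper": 0.1},
    {"translation": [0, -2.4, 0], "twist": 0, "gripper": 0.1},
    {"translation": [0, -3.0, 0], "twist": 0, "gripper": 0.1}
  ]
}}

```text
clock: 15.23
eef_pos: [618.0, -72.3, 22.2]
tcp_rot: [3.142, -0.008, 0.06]
contact_force: [1.0, -4.3, 1.0]
opening: 0.098
```

```bash
python3 -c "
from h import *
go((622.5,-102,22))
cv2.imwrite('pics/s13.png',cv2.resize(grab_frame('side')[130:280,190:390],None,fx=4,fy=4,interpolation=2))
cv2.imwrite('pics/t13.png',cv2.resize(grab_frame('top')[155:265,215:375],None,fx=5,fy=5,interpolation=2))"
```

```text
(622.5, -102, 22) -> [0.27 2.99 0.02] twist -0.0012231036355168645
15.2333 [618.05 -72.34  22.2 ] [ 3.14 -0.01  0.06] [ 0.99 -4.32  0.95] 0.0975461542473319
```

View pics/s13.png

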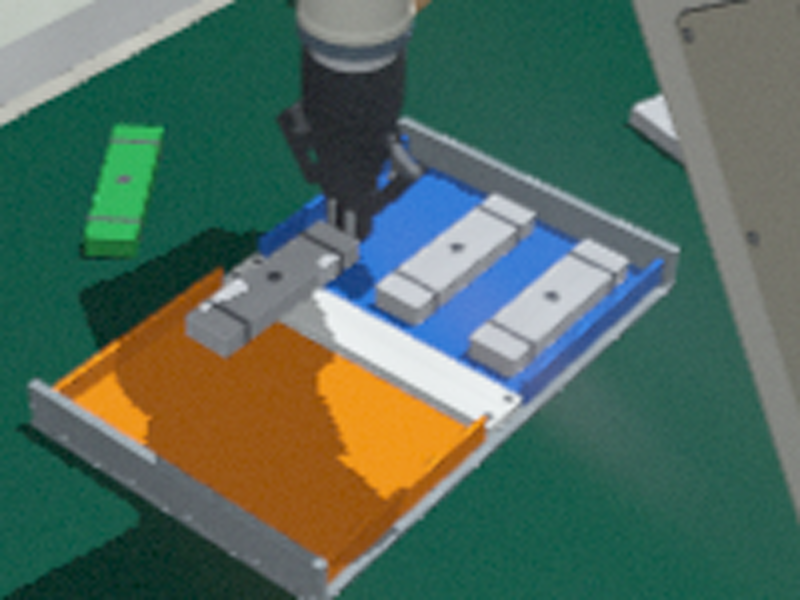

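View pics/t13.png

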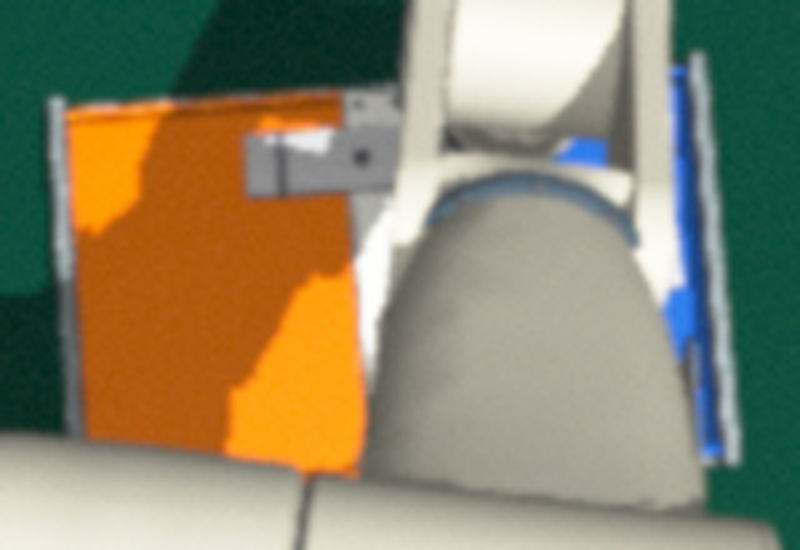

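Request:
{"name": "arm_command", "arguments": {
  "plan": [
    {"translation": [0, -0.9, 0], "twist": 0, "gripper": 0.1},
    {"translation": [0, -1.8, 0], "twist": 0, "gripper": 0.1},
    {"translation": [0, -2.7, 0], "twist": 0, "gripper": 0.1},
    {"translation": [0, -3.6, 0], "twist": 0, "gripper": 0.1},
    {"translation": [0, -4.5, 0], "twist": 0, "gripper": 0.1}
  ]
}}

```text
clock: 15.75
eef_pos: [615.4, -26.7, 22.6]
tcp_rot: [-3.141, -0.008, 0.06]
contact_force: [-0.3, -4.2, -1.7]
opening: 0.1
```

```bash
python3 -c "
from h import *
go()
cv2.imwrite('pics/s14.png',cv2.resize(grab_frame('side')[130:280,190:390],None,fx=4,fy=4,interpolation=2))"
```

```text
15.75 [615.41 -26.7   22.55] [-3.14 -0.01  0.06] [-0.3  -4.2  -1.67] 0.1004186409572663
```

View pics/s14.png

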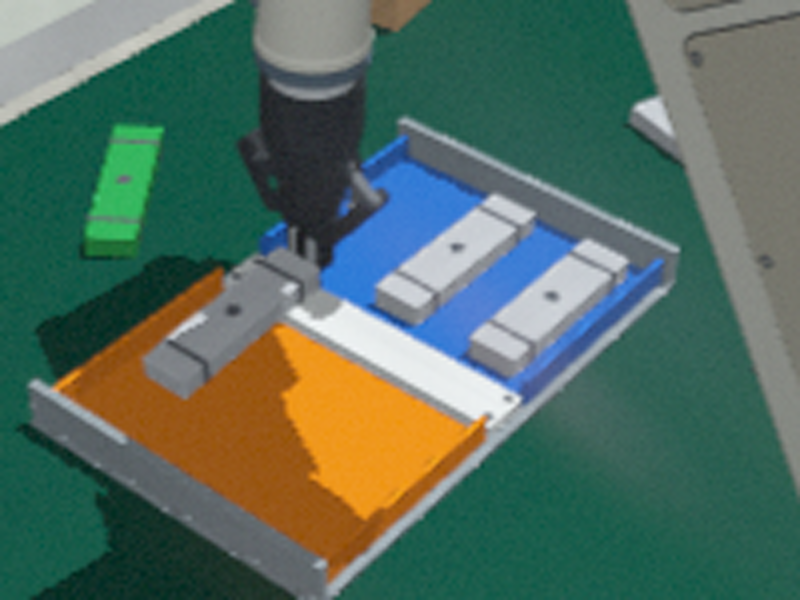

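Request:
{"name": "arm_command", "arguments": {
  "plan": [
    {"translation": [0, -0.9, 0], "twist": 0, "gripper": 0.1},
    {"translation": [0, -1.8, 0], "twist": 0, "gripper": 0.1},
    {"translation": [0, -2.7, 0], "twist": 0, "gripper": 0.1},
    {"translation": [0, -3.4, 0], "twist": 0, "gripper": 0.1},
    {"translation": [0, -4.0, 0], "twist": 0, "gripper": 0.1}
  ]
}}

```text
clock: 16.22
eef_pos: [612.2, 15.7, 22.1]
tcp_rot: [-3.14, -0.006, 0.061]
contact_force: [0.1, -4.8, -0.4]
opening: 0.101
```

Request:
{"name": "arm_command", "arguments": {
  "plan": [
    {"translation": [0, -0.4, 0], "twist": 0, "gripper": 0.1},
    {"translation": [0, -0.8, 0], "twist": 0, "gripper": 0.1},
    {"translation": [0, -1.2, 0], "twist": 0, "gripper": 0.1},
    {"translation": [0, -1.4, 0], "twist": 0, "gripper": 0.1},
    {"translation": [0, -1.4, 0], "twist": 0, "gripper": 0.1}
  ]
}}

```text
clock: 16.63
eef_pos: [611.3, 30.3, 22.2]
tcp_rot: [-3.14, -0.006, 0.061]
contact_force: [0.4, 0.9, -0.1]
opening: 0.101
```

```bash
python3 -c "
from h import *
go()
cv2.imwrite('pics/s15.png',cv2.resize(grab_frame('side')[130:280,190:390],None,fx=4,fy=4,interpolation=2))
cv2.imwrite('pics/t15.png',cv2.resize(grab_frame('top')[155:265,215:375],None,fx=5,fy=5,interpolation=2))"
```

```text
16.6333 [611.25  30.28  22.17] [-3.14 -0.01  0.06] [ 0.35  0.95 -0.12] 0.101416982192543
```

View pics/s15.png

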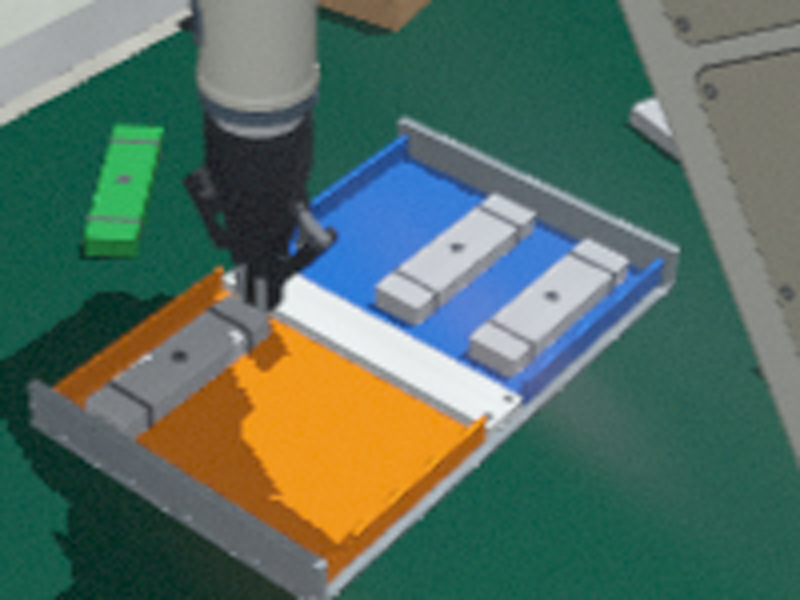

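View pics/t15.png

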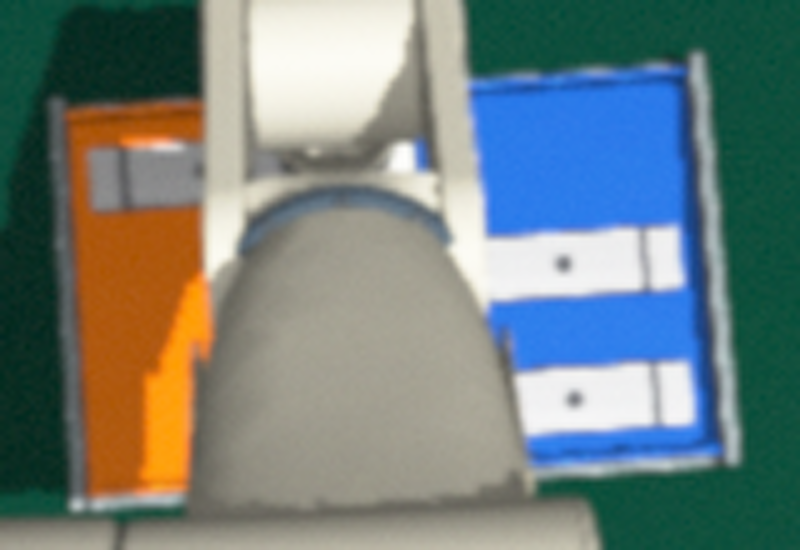

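The solid bar has dropped into the orange tray, clear of the wall. I'll back the fingers off and raise the arm for a last look.

Request:
{"name": "arm_command", "arguments": {
  "plan": [
    {"translation": [0, 0.3, -1.5], "twist": 0, "gripper": 0.1},
    {"translation": [0, 0.6, -5], "twist": 0, "gripper": 0.1},
    {"translation": [0, 1, -9], "twist": 0, "gripper": 0.1},
    {"translation": [0, 3, -13], "twist": 0, "gripper": 0.1},
    {"translation": [0, 6, -16], "twist": 0, "gripper": 0.1}
  ]
}}

```text
clock: 17.15
eef_pos: [614.5, -26.4, 182.6]
tcp_rot: [-3.139, -0.009, 0.062]
contact_force: [1.8, -0.1, -0.2]
opening: 0.1
```

Request:
{"name": "arm_command", "arguments": {
  "plan": [
    {"translation": [0, 4, 0], "twist": 0, "gripper": 0.1},
    {"translation": [0, 8, 0], "twist": 0, "gripper": 0.1},
    {"translation": [0, 12, 0], "twist": 0, "gripper": 0.1},
    {"translation": [0, 16, 0], "twist": 0, "gripper": 0.1},
    {"translation": [0, 20, 0], "twist": 0, "gripper": 0.1}
  ]
}}

```text
clock: 17.57
eef_pos: [626.9, -227.9, 182.5]
tcp_rot: [-3.138, -0.01, 0.062]
contact_force: [-0.2, 0.6, 1.2]
opening: 0.102
```

Request:
{"name": "arm_command", "arguments": {
  "plan": [
    {"translation": [0, 3, 0], "twist": 0, "gripper": 0.1},
    {"translation": [0, 6, 0], "twist": 0, "gripper": 0.1},
    {"translation": [0, 6, 0], "twist": 0, "gripper": 0.1},
    {"translation": [0, 6, 0], "twist": 0, "gripper": 0.1},
    {"translation": [0, 6, 0], "twist": 0, "gripper": 0.1}
  ]
}}

```text
clock: 17.98
eef_pos: [630.3, -287.1, 182.0]
tcp_rot: [-3.137, -0.01, 0.062]
contact_force: [-0.3, 0.2, 0.3]
opening: 0.1
```

```bash
python3 -c "
from h import *
go()
cv2.imwrite('pics/s16.png',grab_frame('side'))
t=grab_frame('top');cv2.imwrite('pics/t16f.png',t)
cv2.imwrite('pics/t16.png',cv2.resize(t[155:265,215:375],None,fx=5,fy=5,interpolation=2))"
```

```text
17.9833 [ 630.31 -287.15  182.05] [-3.14 -0.01  0.06] [-0.28  0.24  0.33] 0.10042105551726979
```

View pics/s16.png

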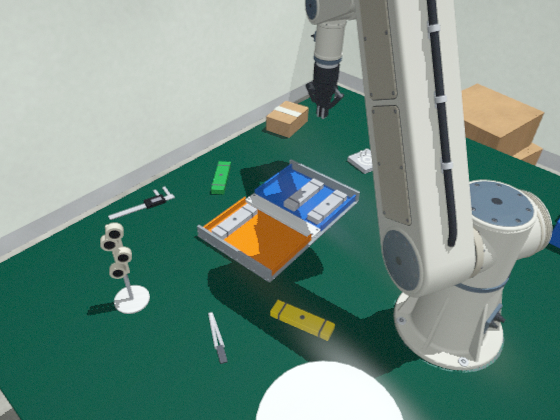

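View pics/t16.png

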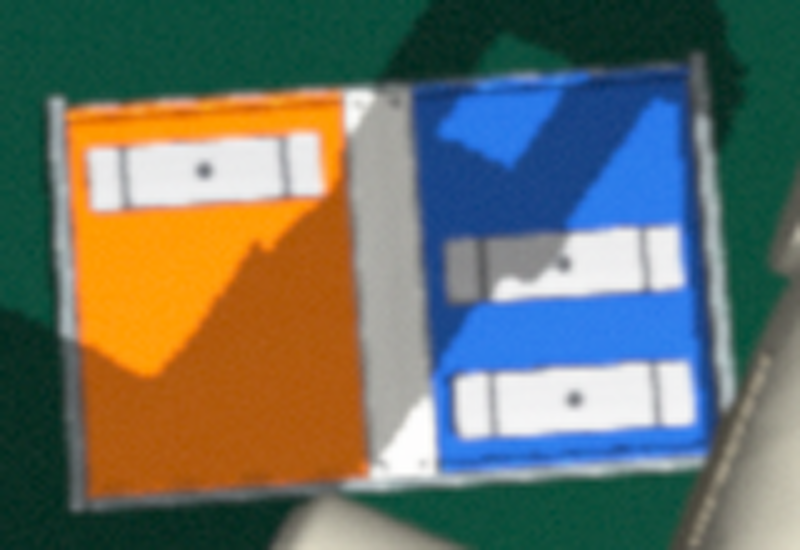

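View pics/t16f.png

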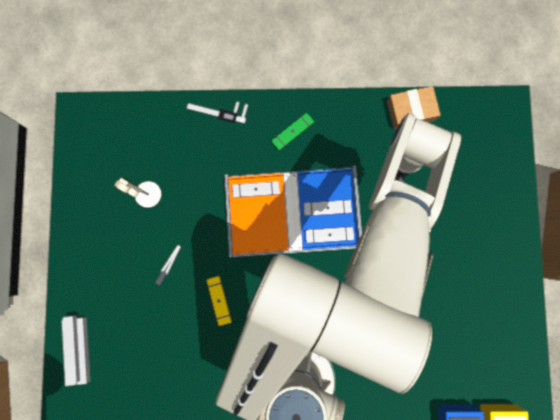

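All three bars lie flat in their trays with gaps at both ends (orange one at x≈88–325, blue ones at 445–685 and 455–694 in the crop). The bystanders are at their starting pixels, so I'll hand in.

```bash
python3 -c "
from rig import job
print(job.sign_off())"
```

```text
the job is handed in; nothing more can be done
None
```

I pressed all three bars, sorted them into the trays and handed the job in at about 18 s of the 58 s allowed. No verdict was reported.

| Bar | Held-down force | Result | Tray |
|---|---|---|---|
| Far | about 4.4 N | solid | orange (+y side) |
| Middle | about 0.7 N | hollow | blue (-y side) |
| Near | 0.87 N, against 0.13 N with nothing touching | hollow | blue (-y side) |

- **Force readings:** both hollow readings came out a little under the stated 1 to 2.3 N. Sensor noise was about 0.4 N. The pictures showed both bars tipped while pressed, and a solid bar would need at least 3 N. Pushing agreed: the solid bar took about 4 N to slide, the hollow ones about 2.5 N.
- **Final pictures:** all three bars lie flat in their trays, clear of the plate and the stop walls. The other things on the bench that are in view show no movement. The arm hid one yellow look-alike in the last pictures, and the pin plate was partly hidden. The arm never worked near either of them. The gripper is clear of everything.

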